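# Test the breaker and change the load on the drying rail

## Robot

A 7-joint arm with a two-finger parallel gripper is mounted at the origin on the work surface. World frame = base frame: x ahead of the robot, y to its left, z up, the work surface at z = 0. Lengths are in m, angles in rad, forces in N, time in s.
With the tool pointing down it reaches from about 0.4 to 0.85 m from the base axis. Payload 4.4 kg.
Tool frame: the origin (TCP) lies at the very end of the fingers, on their centre line; the grasp point (between the pads) lies robot.grip_depth behind it (robot.grip_depth is the distance from the TCP to the grasp point, in m); z points along the fingers, y is the line along which they close (so a half turn about z gives the same grasp; the last joint's range is limited). The gripper opens to 94 mm and grips with 3 to 60 N. Pads are 16 mm wide; open, the fingers measure 119 mm over their backs; the gripper's body (75 mm by 177 mm) begins 78 mm behind the grasp point.
Start: joints at [-1.241, 0.628, 0.038, 1.517, -0.027, 0.996, -0.02], TCP at [0.251, 0.6, 0.205] pointing down, gripper open.
Joint ranges: [-3.06, 3.06], [-0.37, 2.12], [-1.25, 1.32], [0.18, 2.47], [-1.1, 4.24], [0.23, 1.98], [-2.94, 2.94]. Speed limits (rad/s): [2.57, 2.57, 3.14, 3.14, 3.14, 3.14, 3.14].

## Interface

Orientations are given as a rotation vector (axis times angle).
In Python, from plant import robot, cams, models gives the robot as it stands.
- The arm moves only by the tool send_rows, never from a script. Its argument "moves" is a list of rows, each an object with "offset": the shift along the tool's x, y, z in m, a list of three; "twist": the turn, a rotation vector about the tool's x, y, z in degrees, a list of three; "fingers": the finger opening in m, from 0 to 0.094. A call has 1 to 12 rows; each row shifts and turns the commanded pose from where the row before left it, along the tool's axes as they then stand; what a row does not reach is not made up. A row lasts 1/8 s, in which the tool goes at most 62.5 mm and 10.7 degrees, less where a joint would pass 70% of its speed; a pose out of reach is approached as far as the arm can. A call is refused whole if a number of a shift passes 0.0625 or a number of a turn 10.7, either way. A call with a gripper value outside its range is refused whole. The fingers move at their own pace and stop on an object; "force" is the grip in N (left out, the last holds). Time passes only in rows, so rows that do not move let the fingers close. It gives the time, the measured TCP pose, the force, the opening and the grip force at its end, in the units of the state.
- robot.observe(): the state, without advancing time (a new reading comes with each control period).
- cams.camera(name): name is "scene" or "top"; returns a dict with "color" (420x560x3 uint8, red, green, blue), "fovy" (degrees; the focal length in pixels is half the picture's height over the tangent of half this angle, whatever the lens; pixels are square), "cx", "cy" (the principal point, pixels), "k1" (the pictures are not rectified: a ray, as slopes to the right and down, at radius r is drawn at 1 + k1 r^2 times it, then the intrinsics apply), "xyz" and "rotation" of the camera in the world. Camera axes: x right, y down, z forward; pixel columns grow to the right and rows downward; lengths in m; the calibration is good to about 2 mm. A picture is of the moment at which its call begins. There is no depth.
- robot.job_done(): hands the job in; it is judged then, once.
Trained networks look in the newest picture that a camera, given by its name, has taken for a name from the list of things; names that differ only in an ending like _2 or _b are one class to them, and where a whole thing is asked for, a point or a joint stands for the part that bears it (a point fixed in the world has none). Each returns a list of dicts, best first, with "confidence" (0 to 1); they miss things now and then, are a little off and sometimes report something else, mostly with a low value. They report only what shows in the picture. A call takes as long as a camera call. They do not tell look-alikes from the thing itself.
- models.find_in(camera, name): "box" ([centre column, centre row, width, height] in pixels, round what is visible of it).
The state is a dict: "time": time; "joints": joint angles; "dq": joint speeds; "tau": joint torques, N m; "tcp_pos": TCP position; "eef_rot": TCP orientation; "wrist_force": force on the tool from outside, world axes, zero at the start; "moment": the same for the moment, N m; "finger_gap": opening from 0.0 (shut) to 1.0 (fully open); "grip_force": force on a finger pad.
Only numpy, scipy, OpenCV 4.12 (cv2) and the standard library are available. Lean on these libraries where they do the work, as an engineer would, in place of code of your own. Each camera call takes 0.05 s, during which the arm holds its last target. There are 200 camera calls.

## Task

Before the drying heater is used again, test its safety switch: press the test button so that the lever drops, then lift the lever fully back up. Then change the load on the narrow drying rail: lay every finished handle (the ones with a brass ferrule) flat in the steel tray, and lay every plain wooden blank level and squarely across the top of the rail, balanced on its middle, with at least a finger's width of air between neighbours. Leave the other things on the bench where they are.

Things in the scene. Friction and masses are not known exactly. Their poses are not given: they have to be found in the camera images.
- switchbox: Fixed wedge-shaped grey safety switch (breaker) of the drying heater; 120 mm (x) by 130 mm (y), 35 mm high in front (-x), 104 mm at the back. Origin: centre of its underside. Its black face looks to its -x side and up, tilted 30 degrees from level, with a lever on the +y half and a round test button on the -y half. It may stand left or right on the bench.
- lever (a joint): Breaker lever, rad: 0 = fully up (on; leans 4 degrees from vertical to the box's -x), -0.9 = dropped (off; leans 56 degrees to -x). Starts at 0; snaps to the nearer end. Turns about the box's y axis through lever_pivot. A flat grey paddle 14 mm wide (box y), 8 mm thick. About 1 N at the tip moves it; it can be pinched from above across its width and led round its arc.
- lever_tip (a point): Middle of the lever's free end, 50 mm from the pivot.
- lever_pivot (a point): Point on the lever's turning axis, in the middle of the lever's width, on the sloping face.
- test_button (a joint): Test button travel in m: 0 = out, 0.009 = fully pressed; springs back. Full travel takes about 4 N along the button's axis (square to the sloping face); pressing it nearly fully (7 mm or more) throws the lever down. A closed fingertip coming straight down does it too.
- button_top (a point): Centre of the top of the round white test button, 24 mm in diameter, standing 15 mm out of the sloping face.
- rail: Fixed drying rail: an upright aluminium profile 30 mm wide (x), 340 mm long (y) and 70 mm high, flat on top and solid down to the bench. Origin: centre of its underside. Beyond each end is a flat foot 70 mm (x) by 20 mm (y) by 8 mm.
- tray: Fixed open steel tray, outside 200 mm (x) by 160 mm (y) by 30 mm high, walls and floor 5 mm. Origin: centre of its underside. It stands on the other side of the bench from the switch.
- blank1: Square wooden tool-handle blank, 110 x 24 x 24 mm, plain sharp-edged bar, 35 to 70 g. Origin at its middle; its x axis runs along its length. Any of its four long faces may be underneath. Starts lying on the bench in front of the rail. One of the five blanks may be absent.
- blank2: Square wooden tool-handle blank, 110 x 24 x 24 mm, plain sharp-edged bar, 35 to 70 g. Origin at its middle; its x axis runs along its length. Any of its four long faces may be underneath. Starts lying on the bench in front of the rail. One of the five blanks may be absent.
- blank3: Square wooden tool-handle blank, 110 x 24 x 24 mm, plain sharp-edged bar, 35 to 70 g. Origin at its middle; its x axis runs along its length. Any of its four long faces may be underneath. Starts lying on the bench in front of the rail. One of the five blanks may be absent.
- blank4: Square wooden tool-handle blank, 110 x 24 x 24 mm, plain sharp-edged bar, 35 to 70 g. Origin at its middle; its x axis runs along its length. Any of its four long faces may be underneath. Starts lying on the bench in front of the rail. One of the five blanks may be absent.
- blank5: Square wooden tool-handle blank, 110 x 24 x 24 mm, plain sharp-edged bar, 35 to 70 g. Origin at its middle; its x axis runs along its length. Any of its four long faces may be underneath. Starts lying on the bench in front of the rail. One of the five blanks may be absent.
- handle1: Finished tool handle, 110 mm long over all: a rounded-edge wooden body 85 mm long and 24 x 24 mm square, with a brass ferrule 18 mm in diameter and 25 mm long on its +x end. Origin 55 mm from either end, on the axis; its x axis runs along its length towards the ferrule. 40 to 80 g. Starts lying across the rail. One of the two handles may be absent.
- handle2: Finished tool handle, 110 mm long over all: a rounded-edge wooden body 85 mm long and 24 x 24 mm square, with a brass ferrule 18 mm in diameter and 25 mm long on its +x end. Origin 55 mm from either end, on the axis; its x axis runs along its length towards the ferrule. 40 to 80 g. Starts lying across the rail. One of the two handles may be absent.
- jar: Bystander: small glass jar with a steel lid, 44 mm in diameter and 55 mm high; origin under its centre. Stands among the blanks.
- steel_block: Bystander: dark steel block, 50 x 28 x 30 mm high; origin under its centre. Stands close beyond the rail.
- screwdriver: Bystander: screwdriver lying near the robot, left of its front.
- hammer: Bystander: hammer lying far left.
- mug: Bystander: white mug beyond the rail to the right, about 80 mm in diameter and 90 mm high; origin under its centre.
- tin: Bystander: plain metal tin beyond the rail to the left, 90 mm in diameter, 110 mm high; origin under its centre.
- brush: Bystander: brush lying near the robot, right of its front.
There are look-alikes about, which are no part of the job. What is shaped like the blank5 but green or orange is not meant.

How it is judged:
On the way, in this order (a step that is already met when the one before it is completed fails the run):
1. the test button is pressed and the lever has dropped (value of joint test_button above 0.002 m and value of joint lever below -0.5 rad).
2. the lever is lifted fully back up (value of joint lever above -0.12 rad and value of joint test_button below 0.002 m), for 0.2 s.
3. all handles lie in the tray and all blanks lie across the rail (z of blank1 in the frame of rail between 0.077 and 0.087 m and x of blank1 in the frame of rail between -0.016 and 0.016 m and y of blank1 in the frame of rail between -0.165 and 0.165 m and angle between the x axis of each of blank1, blank2, blank3, blank4, blank5 and the x axis of rail, either way round below 0.3 rad and linear speed of each of blank1, blank2, blank3, blank4, blank5, handle1, handle2 below 0.02 m/s and z of blank2 in the frame of rail between 0.077 and 0.087 m and x of blank2 in the frame of rail between -0.016 and 0.016 m and y of blank2 in the frame of rail between -0.165 and 0.165 m and z of blank3 in the frame of rail between 0.077 and 0.087 m and x of blank3 in the frame of rail between -0.016 and 0.016 m and y of blank3 in the frame of rail between -0.165 and 0.165 m and z of blank4 in the frame of rail between 0.077 and 0.087 m and x of blank4 in the frame of rail between -0.016 and 0.016 m and y of blank4 in the frame of rail between -0.165 and 0.165 m and z of blank5 in the frame of rail between 0.077 and 0.087 m and x of blank5 in the frame of rail between -0.016 and 0.016 m and y of blank5 in the frame of rail between -0.165 and 0.165 m and z of handle1 in the frame of tray between 0.01 and 0.024 m and x of handle1 in the frame of tray between -0.09 and 0.09 m and y of handle1 in the frame of tray between -0.07 and 0.07 m and z of handle2 in the frame of tray between 0.01 and 0.024 m and x of handle2 in the frame of tray between -0.09 and 0.09 m and y of handle2 in the frame of tray between -0.07 and 0.07 m and distance between blank1 and blank2 above 0.034 m and distance between each of blank1, blank2 and blank3 above 0.034 m and distance between each of blank1, blank2, blank3 and blank4 above 0.034 m and distance between each of blank1, blank2, blank3, blank4 and blank5 above 0.034 m), for 0.2 s.
At the end, for the whole second after the job is handed in: Lever up (above -0.12 rad), button out; handles flat on the tray's floor; blanks level on the rail's top, middles within 16 mm of its centre line and 5 mm inside its ends, within 0.3 rad of square to it, centres 34 mm apart or more; all at rest (all of step 2 and all of step 3); the robot touches nothing.
It fails at once if a bystander is moved more than 5 cm (distance of any of jar, steel_block, screwdriver, hammer, mug, tin, brush from where it was at the start of the episode above 0.05 m).
Of blank1, blank2, blank3, blank4, blank5 only 4 to 5 are there at a start; the rules pass over those that are not, and their reading is None.
Of handle1, handle2 only 1 to 2 are there at a start; the rules pass over those that are not, and their reading is None.
At some moment in a run one of blank1, blank2, blank3, blank4, blank5, handle1, handle2 may be knocked a few centimetres aside while the robot is not near it.
Once in a run the grip may slacken for a moment while it holds something.
It also fails if it takes over 210 s, if anything falls off the work surface, if the arm or the gripper's body presses on something with over 40 N, if the wrist force passes 120 N, or if a joint passes its speed limit or range.

## Working session

There is one attempt and no reset: what is moved stays moved. The work goes in short steps, Python scripts to look and compute and a tool call to move; the robot and the scene stay as the last step left them, time stands still between calls to the robot, and variables do not carry over. Pictures are saved under pics/ and viewed, at most 14 in all, crops included, and the job is handed in when it is done.

Besides the shell and the picture viewer there is one more tool, called after ">>>" as a command line: name --argument value ..., lists and objects as JSON in quotes. send_rows: Moves the arm, as the interface text tells. Its arguments: {"type":"object","properties":{"moves":{"type":"array"},"force":{"type":"number"}},"required":["moves"]}

```bash
mkdir -p pics; ls; cat > h.py <<'E'
import numpy as np, cv2
from plant import robot, cams, models
from scipy.spatial.transform import Rotation as R
def shot(n,save=None):
    c=cams.camera(n)
    if save: cv2.imwrite(f'pics/{save}.png',cv2.cvtColor(c['color'],cv2.COLOR_RGB2BGR))
    return c
def K(c):
    f=c['color'].shape[0]/2/np.tan(np.radians(c['fovy'])/2)
    return np.array([[f,0,c['cx']],[0,f,c['cy']],[0,0,1.]]),np.array([c['k1'],0,0,0.])
def Rm(c):
    r=np.array(c['rotation'],float)
    return r if r.shape==(3,3) else R.from_rotvec(r).as_matrix()
def ray(c,uv):
    k,d=K(c)
    p=cv2.undistortPoints(np.array(uv,float).reshape(-1,1,2),k,d).reshape(-1,2)
    return np.c_[p,np.ones(len(p))]@Rm(c).T
def toz(c,uv,z):
    d=ray(c,uv); o=np.array(c['xyz']); return o+d*((z-o[2])/d[:,2])[:,None]
def proj(c,P):
    k,d=K(c); r=Rm(c).T; t=-r@np.array(c['xyz'])
    return cv2.projectPoints(np.array(P,float).reshape(-1,1,3),cv2.Rodrigues(r)[0],t,k,d)[0].reshape(-1,2)
E
python3 - <<'E'
from h import *
for n in('scene','top'):
    c=shot(n,n+'0'); print(n,c['fovy'],c['cx'],c['cy'],c['k1'],c['xyz'],c['rotation'])
    for t in('switchbox','button_top','lever_tip','lever_pivot','rail','tray','blank1','handle1','jar','steel_block'):
        print(t,[(np.round(b['box']).astype(int).tolist(),round(b['confidence'],2)) for b in models.find_in(n,t)])
print(robot.observe(),robot.grip_depth)
a=[cv2.imread(f'pics/{n}0.png') for n in('scene','top')]
E
```

```text
pics
scene 53.99844167883288 275.7760257398434 211.86287194812752 0.040409917653253816 [1.20473037 0.02655318 0.86581028] [-1.80389318 -1.71544837  0.689075  ]
switchbox [([393, 232, 66, 50], 0.66)]
button_top [([382, 218, 11, 0], 0.43), ([263, 234, 10, 36], 0.31)]
lever_tip [([403, 216, 8, 15], 0.65), ([264, 234, 13, 39], 0.62)]
lever_pivot [([390, 231, 71, 53], 0.62)]
rail [([254, 290, 162, 42], 0.89)]
tray [([93, 252, 84, 69], 0.87), ([314, 191, 52, 41], 0.56)]
blank1 [([327, 227, 15, 32], 0.89), ([296, 227, 16, 30], 0.81), ([264, 233, 16, 41], 0.8), ([200, 230, 11, 34], 0.79), ([394, 188, 34, 7], 0.72), ([342, 163, 19, 22], 0.58)]
handle1 [([236, 277, 18, 46], 0.89), ([307, 278, 10, 41], 0.62), ([232, 226, 13, 24], 0.41)]
jar [([232, 227, 14, 24], 0.83)]
steel_block [([274, 335, 13, 29], 0.64)]
top 50.543212950362495 274.27350900262644 214.6152819336467 -0.12029757451215171 [0.25450047 0.09946987 1.49559512] [-2.14517016  2.16510585 -0.17719731]
switchbox [([182, 210, 49, 45], 0.81)]
button_top [([188, 210, 7, 7], 0.54)]
lever_tip [([209, 139, 31, 38], 0.54), ([256, 156, 6, 36], 
[... 446 characters left out ...]
0.59)]
{'time': 1.1, 'joints': array([-1.24079131,  0.62839126,  0.03849267,  1.51739512, -0.026961  ,
        0.99632185, -0.01997565]), 'dq': array([-0.00036399,  0.00037176, -0.00127766, -0.00140705, -0.00091701,
        0.00025275, -0.00080889]), 'tau': array([ 5.07331770e-04, -5.49600005e+01,  1.14305466e+00, -1.86942065e+01,
       -5.24061034e-02,  1.58198294e-02,  1.11480301e-05]), 'tcp_pos': array([0.25059334, 0.59976313, 0.20548553]), 'eef_rot': array([-6.17636173e-01, -3.08027288e+00, -6.16914462e-06]), 'wrist_force': array([ 0.05818963, -0.00851031,  0.40863458]), 'moment': array([ 0.04075971, -0.0133445 ,  0.05170613]), 'grip_force': 0.0, 'finger_gap': 1.0032357359801067} 0.0188
```

```bash
python3 - <<'E'
import cv2
for n,(a,b,c,d) in {'scene':(130,370,30,460),'top':(110,350,120,460)}.items():
    i=cv2.imread(f'pics/{n}0.png')[a:b,c:d]; s=min(800/i.shape[1],600/i.shape[0]); print(n,s,a,c)
    cv2.imwrite(f'pics/{n}0c.png',cv2.resize(i,None,fx=s,fy=s,interpolation=cv2.INTER_CUBIC))
E
```

```text
scene 1.8604651162790697 130 30
top 2.3529411764705883 110 120
```

View pics/scene0c.png

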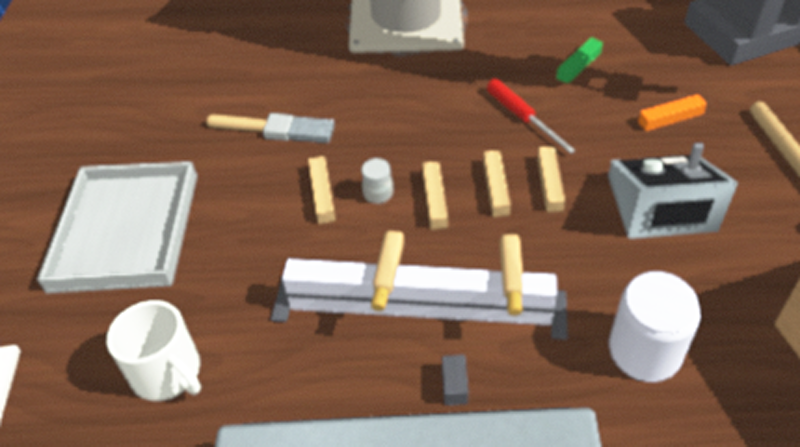

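View pics/top0c.png

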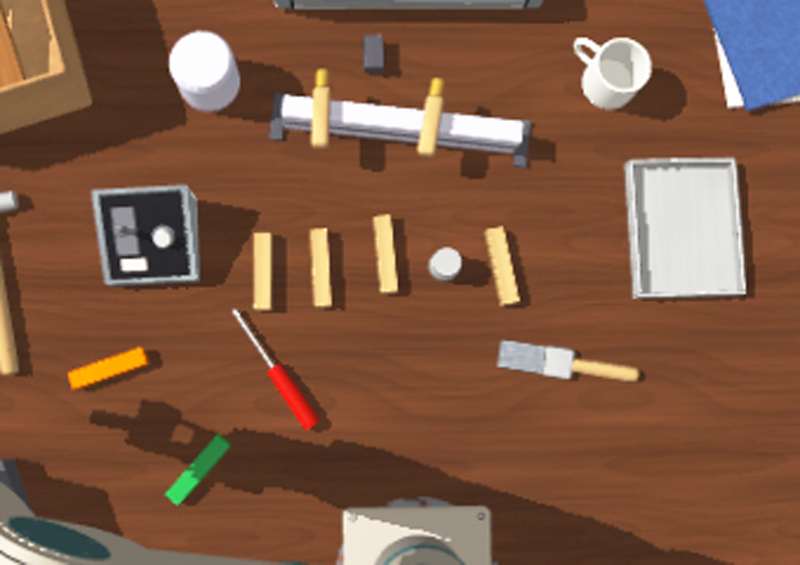

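```bash
cat >> h.py <<'E'
from scipy.optimize import minimize
def box(l,w,z0,z1): return np.array([[sx*l/2,sy*w/2,z] for sx in(-1,1) for sy in(-1,1) for z in(z0,z1)])
def put(P,p): 
    c,s=np.cos(p[2]),np.sin(p[2]); return np.c_[p[0]+c*P[:,0]-s*P[:,1],p[1]+s*P[:,0]+c*P[:,1],P[:,2]]
S=8
def hullmask(c,P,shape):
    m=np.zeros(shape,np.uint8); h=cv2.convexHull(proj(c,P).astype(np.float32))
    cv2.fillConvexPoly(m,np.round(h*16).astype(np.int32),255,lineType=cv2.LINE_AA,shift=4); return m/255.
def fit(cm,P,p0):
    "cm: list of (camera, mask float); fit pose x,y,yaw"
    def cost(q):
        p=[q[0],q[1],q[2]*10]; r=0
        for c,m in cm:
            h=hullmask(c,put(P,p),m.shape); r+=1-np.minimum(h,m).sum()/np.maximum(h,m).sum()
        return r/len(cm)
    q0=np.array([p0[0],p0[1],p0[2]/10]); b=None
    for _ in range(2):
        b=minimize(cost,q0,method='Nelder-Mead',options=dict(initial_simplex=q0+.01*np.r_[np.zeros((1,3)),np.eye(3)],xatol=1e-5,fatol=1e-5)); q0=b.x
    return np.r_[b.x[:2],b.x[2]*10],b.fun
def woodmask(c):
    h=cv2.cvtColor(c['color'],cv2.COLOR_RGB2HSV).astype(int)
    return ((h[...,0]>13)&(h[...,0]<28)&(h[...,2]>150)&(h[...,1]>60)).astype(np.uint8)
def greymask(c):
    h=cv2.cvtColor(c['color'],cv2.COLOR_RGB2HSV).astype(int)
    return (h[...,1]<70).astype(np.uint8)
def comp(m,uv,r=8,hull=False):
    "component of mask nearest uv"
    n,l,st,ce=cv2.connectedComponentsWithStats(m)
    ys,xs=np.nonzero(m); i=np.argmin((xs-uv[0])**2+(ys-uv[1])**2)
    o=(l==l[ys[i],xs[i]]).astype(np.uint8)
    if hull:
        y,x=np.nonzero(o); cv2.fillConvexPoly(o,cv2.convexHull(np.c_[x,y].astype(np.int32)),1)
    return o.astype(float)
WEDGE=np.array([[x,y,z] for y in(-.065,.065) for x,z in((-.06,0),(-.06,.035),(.06,0),(.06,.104))])
RAIL=np.r_[box(.03,.34,0,.07),box(.07,.38,0,.008)]
TRAY=box(.2,.16,0,.03); BLANK=box(.11,.024,0,.024)
E
cat > m.py <<'E'
from h import *
C={n:shot(n) for n in('top','scene')}; t=C['top']
tc=lambda u,v:(120+u/2.353,110+v/2.353)
def go(name,uv,P,z,mf,hull,use=('top','scene'),yaw=0):
    w=toz(t,[uv],z)[0]; p0=[w[0],w[1],yaw]
    for sets in [use]+[(u,) for u in use if len(use)>1]:
        cm=[]
        for n in sets:
            u=proj(C[n],[[p0[0],p0[1],z]])[0]; cm.append((C[n],comp(mf(C[n]),u,hull=hull)))
        p,f=fit(cm,P,p0); print(name,sets,p.round(4),round(f,3),[int(m.sum()) for _,m in cm])
for i,uv in enumerate([(262,271),(320,267),(385,254),(503,266)]): go('blank%d'%i,tc(*uv),BLANK,.024,woodmask,False)
for i,uv in enumerate([(320,112),(432,120)]): go('handle%d'%i,tc(*uv),box(.11,.024,.07,.094),.094,woodmask,False)
go('tray',tc(687,228),TRAY,.01,greymask,True)
go('switch',tc(150,235),WEDGE,.07,greymask,True)
# rail: hull of grey pixels in ROI
g=greymask(t); 
poly=np.array([tc(*q) for q in[(262,85),(550,105),(545,175),(262,145)]],np.int32); r=np.zeros_like(g); cv2.fillConvexPoly(r,poly,1)
y,x=np.nonzero(g*r); o=np.zeros_like(g); cv2.fillConvexPoly(o,cv2.convexHull(np.c_[x,y].astype(np.int32)),1)
w=toz(t,[tc(402,123)],.07)[0]; print('rail',fit([(t,o.astype(float))],RAIL,[w[0],w[1],-.1]),o.sum())
E
python3 m.py
```

```text
blank0 ('top', 'scene') [ 0.4343  0.2152 -0.0094] 0.207 [235, 350]
blank0 ('top',) [0.4381 0.215  0.0118] 0.247 [235]
blank0 ('scene',) [ 0.4305  0.2157 -0.0024] 0.157 [350]
blank1 ('top', 'scene') [0.4395 0.1323 0.0469] 0.147 [258, 357]
blank1 ('top',) [0.4425 0.132  0.0608] 0.149 [258]
blank1 ('scene',) [0.4364 0.1328 0.0331] 0.125 [357]
blank2 ('top', 'scene') [0.4585 0.0395 0.071 ] 0.138 [261, 365]
blank2 ('top',) [0.4621 0.0396 0.0824] 0.152 [261]
blank2 ('scene',) [0.4555 0.0394 0.0757] 0.104 [365]
blank3 ('top', 'scene') [ 0.4397 -0.1279  0.1885] 0.115 [288, 365]
blank3 ('top',) [ 0.4428 -0.1276  0.182 ] 0.132 [288]
blank3 ('scene',) [ 0.4386 -0.1282  0.189 ] 0.085 [365]
handle0 ('top', 'scene') [ 0.6538  0.1285 -0.1033] 0.304 [222, 408]
handle0 ('top',) [ 0.655   0.1305 -0.0216] 0.296 [222]
handle0 ('scene',) [ 0.6495  0.1292 -0.1238] 0.288 [408]
handle1 ('top', 'scene') [ 0.6405 -0.0243 -0.1759] 0.3 [228, 431]
handle1 ('top',) [ 0.6448 -0.0255 -0.2009] 0.28 [228]
handle1 ('scene',) [ 0.6367 -0.0231 -0.1325] 0.298 [431]
tray ('top', 'scene') [ 0.4941 -0.3994  0.0089] 0.028 [2928, 4857]
tray ('top',) [ 0.4945 -0.3992  0.0072] 0.026 [2928]
tray ('scene',) [ 0.4934 -0.3998  0.0214] 0.026 [4857]
switch ('top', 'scene') [0.4808 0.3736 0.0628] 0.068 [1830, 2803]
switch ('top',) [0.482  0.374  0.0481] 0.03 [1830]
switch ('scene',) [0.4793 0.3737 0.0634] 0.093 [2803]
rail (array([ 0.6454932 ,  0.01376494, -0.11636816]), np.float64(0.05567675991442611)) 2283
```

```bash
cat > v.py <<'E'
from h import *
C={n:shot(n) for n in('top','scene')}
sw=[.481,.3737,.055]; ra=[.6455,.0138,-.116]
def zoom(n,u0,v0,w,h,s,items):
    c=C[n]; im=cv2.cvtColor(c['color'],cv2.COLOR_RGB2BGR)[v0:v0+h,u0:u0+w]; im=cv2.resize(im,None,fx=s,fy=s,interpolation=cv2.INTER_CUBIC)
    for P,E in items:
        q=((proj(c,P)-[u0,v0]+.5)*s).astype(int)
        for a,b in E: cv2.line(im,tuple(map(int,q[a])),tuple(map(int,q[b])),(0,255,0),1)
    return im
def be(P): return [(a,b) for a in range(8) for b in range(a) if bin(a^b).count('1')==1]
W=put(WEDGE,sw); WE=[(0,1),(0,2),(1,3),(2,3),(4,5),(4,6),(5,7),(6,7),(0,4),(1,5),(2,6),(3,7)]
B=box(.03,.34,0,.07); Rl=put(B,ra)
a=zoom('top',155,180,55,50,7,[(W,WE)]); b=zoom('scene',350,190,57,50,7,[(W,WE)])
d=zoom('top',230,140,120,50,3.3,[(Rl,be(0))]); e=zoom('scene',170,265,170,60,2.35,[(Rl,be(0))])
o=np.zeros((600,800,3),np.uint8)
for im,(x,y) in((a,(0,0)),(b,(395,0)),(d,(0,355)),(e,(400,355))): o[y:y+im.shape[0],x:x+im.shape[1]]=im[:600-y,:800-x]
cv2.imwrite('pics/ov.png',o)
for n,pts in {'top':[(256,224),(255,218),(255,235),(250,224)],'scene':[(264,233),(264,220),(266,248),(280,233)]}.items():
    print(n,[cv2.cvtColor(C[n]['color'],cv2.COLOR_RGB2HSV)[v,u].tolist() for u,v in pts])
E
python3 v.py
```

```text
top [[23, 102, 251], [23, 104, 248], [21, 105, 248], [11, 160, 123]]
scene [[23, 89, 247], [23, 91, 246], [18, 107, 195], [12, 142, 126]]
```

View pics/ov.png

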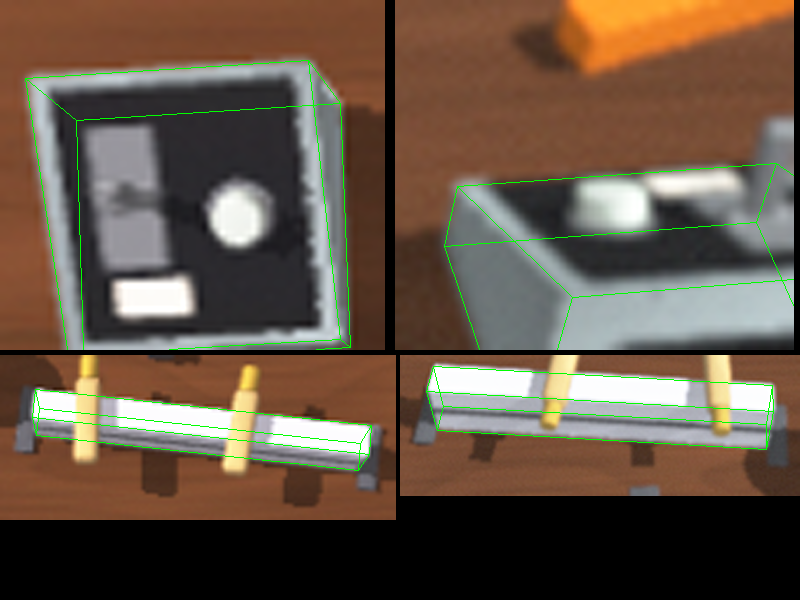

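```bash
cat > s.py <<'E'
from h import *
C={n:shot(n) for n in('top','scene')}
sw=np.array([.481,.3737,.055]); Rz=R.from_euler('z',sw[2]).as_matrix(); o=np.r_[sw[:2],0]
n=Rz@[-.5,0,np.sqrt(.75)]; p0=o+Rz@[-.06,0,.035]+.015*n
for k,uv in(('top',(188.7,210.4)),('scene',(350+612/7-31.1-.5-395/7+31.1, 190+190/7-.5))):
    d=ray(C[k],[uv])[0]; c=np.array(C[k]['xyz']); P=c+d*((p0-c)@n)/(d@n); print(k,'button',P.round(4),(Rz.T@(P-o)).round(4))
# lever: plane y=+.03 in box for tip in scene
for yb in(.025,.03,.035):
    d=ray(C['scene'],[(404.6,211)])[0]; c=np.array(C['scene']['xyz']); m=Rz[:,1]; P=c+d*((o+m*yb-c)@m)/(d@m)
    print(yb,'tip?',(Rz.T@(P-o)).round(4),proj(C['top'],[P]).round(1))
B=lambda q:o+Rz@q
for x in(-.01,0,.01):
  for y in (.03,):
    pv=np.array([x,y,.035+(x+.06)*np.tan(np.pi/6)]); a=np.radians(4); tip=pv+.05*np.array([-np.sin(a),0,np.cos(a)])
    print('piv',x,proj(C['scene'],[B(pv),B(tip)]).round(1).tolist(),proj(C['top'],[B(pv),B(tip)]).round(1).tolist())
i=[]
for k,(u,v) in(('scene',(370,195)),('top',(160,190))):
    i.append(cv2.resize(cv2.cvtColor(C[k]['color'],cv2.COLOR_RGB2BGR)[v:v+45,u:u+45],None,fx=8.8,fy=8.8,interpolation=cv2.INTER_CUBIC))
cv2.imwrite('pics/sw.png',np.hstack(i))
E
python3 s.py
```

```text
top button [0.4761 0.3461 0.0833] [-0.0064 -0.0273  0.0833]
scene button [0.4721 0.3474 0.081 ] [-0.0103 -0.0257  0.081 ]
0.025 tip? [0.0076 0.025  0.1153] [[170.3 205.5]]
0.03 tip? [-0.0008  0.03    0.1062] [[169.4 208.7]]
0.035 tip? [-0.0093  0.035   0.097 ] [[168.6 211.9]]
piv -0.01 [[399.8, 219.6], [403.7, 205.5]] [[172.3, 213.5], [169.1, 212.3]]
piv 0 [[401.5, 220.9], [405.5, 206.6]] [[171.8, 210.2], [168.6, 208.9]]
piv 0.01 [[403.2, 222.2], [407.3, 207.8]] [[171.4, 206.9], [168.1, 205.4]]
```

View pics/sw.png

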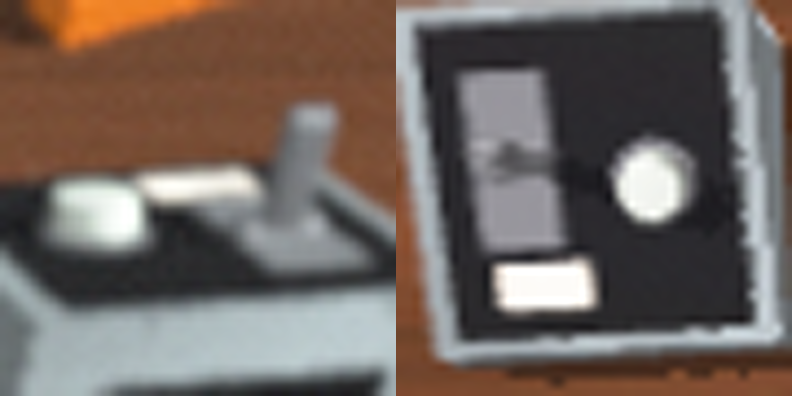

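>>> send_rows --moves '[{"offset":[0,0,0],"twist":[0,0,-7.56],"fingers":0},{"offset":[0,0,0],"twist":[0,0,-7.56],"fingers":0},{"offset":[0,0,0],"twist":[0,0,-7.56],"fingers":0},{"offset":[-0.037,-0.0422,0],"twist":[0,0,0],"fingers":0},{"offset":[-0.037,-0.0422,0],"twist":[0,0,0],"fingers":0},{"offset":[-0.037,-0.0422,0],"twist":[0,0,0],"fingers":0},{"offset":[-0.037,-0.0422,0],"twist":[0,0,0],"fingers":0},{"offset":[-0.037,-0.0422,0],"twist":[0,0,0],"fingers":0},{"offset":[-0.037,-0.0422,0],"twist":[0,0,0],"fingers":0},{"offset":[0,0,0.045],"twist":[0,0,0],"fingers":0},{"offset":[0,0,0.045],"twist":[0,0,0],"fingers":0},{"offset":[0,0,0],"twist":[0,0,0],"fingers":0}]'

```text
time: 2.9
tcp_pos: [0.4705, 0.3447, 0.1128]
eef_rot: [-0.0, -3.136, 0.007]
wrist_force: [0.4, -0.4, 1.0]
finger_gap: 0.007
grip_force: 0.0
```

>>> send_rows --moves '[{"offset":[-0.0015,0.002,0.015],"twist":[0,0,0],"fingers":0},{"offset":[0,0,0.012],"twist":[0,0,0],"fingers":0},{"offset":[0,0,0.006],"twist":[0,0,0],"fingers":0},{"offset":[0,0,0.002],"twist":[0,0,0],"fingers":0},{"offset":[0,0,0],"twist":[0,0,0],"fingers":0}]'

```text
time: 3.52
tcp_pos: [0.4743, 0.3491, 0.0809]
eef_rot: [-0.0, 3.141, 0.001]
wrist_force: [-0.4, 1.6, 2.8]
finger_gap: 0.006
grip_force: 1.3
```

```bash
cat > q.py <<'E'
import sys
from h import *
n,u,v,w,h,s,name=sys.argv[1],*map(int,sys.argv[2:6]),float(sys.argv[6]),sys.argv[7]
c=shot(n); cv2.imwrite(f'pics/{name}.png',cv2.resize(cv2.cvtColor(c['color'],cv2.COLOR_RGB2BGR)[v:v+h,u:u+w],None,fx=s,fy=s,interpolation=cv2.INTER_CUBIC))
E
python3 q.py scene 350 170 90 80 7 p1
```

```text
(no output)
```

View pics/p1.png

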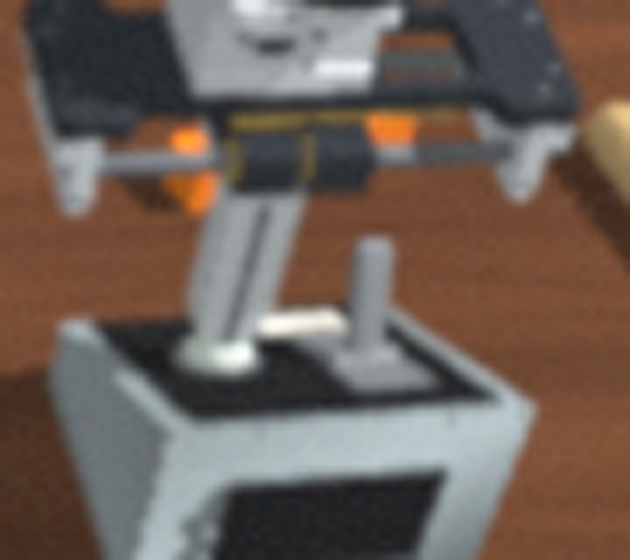

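>>> send_rows --moves '[{"offset":[0,0,0.003],"twist":[0,0,0],"fingers":0},{"offset":[0,0,0.003],"twist":[0,0,0],"fingers":0},{"offset":[0,0,0],"twist":[0,0,0],"fingers":0}]'

```text
time: 3.95
tcp_pos: [0.474, 0.3495, 0.0758]
eef_rot: [-0.0, 3.141, 0.002]
wrist_force: [-2.9, 0.9, 12.6]
finger_gap: 0.005
grip_force: 6.2
```

```bash
python3 q.py scene 350 170 90 80 5 p2
```

```text
(no output)
```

View pics/p2.png

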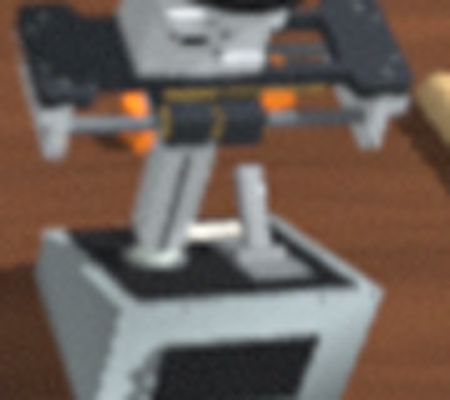

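>>> send_rows --moves '[{"offset":[0,0,-0.04],"twist":[0,0,0],"fingers":0},{"offset":[0,0,-0.04],"twist":[0,0,0],"fingers":0},{"offset":[0.0115,0.026,0],"twist":[0,0,0],"fingers":0.036},{"offset":[0.0115,0.026,0],"twist":[0,0,0],"fingers":0.036},{"offset":[0,0,0],"twist":[0,0,-3],"fingers":0.036},{"offset":[0,0,0],"twist":[0,0,0],"fingers":0.036},{"offset":[0,0,0],"twist":[0,0,0],"fingers":0.036}]'

```text
time: 4.88
tcp_pos: [0.4512, 0.3997, 0.1541]
eef_rot: [0.079, -3.14, 0.002]
wrist_force: [0.6, 0.3, -0.7]
finger_gap: 0.383
grip_force: 0.0
```

```bash
python3 - <<'E'
from h import *
c=shot('scene'); sw=[.481,.3737,.055]
print(proj(c,put(np.array([[.004,.029,.072],[-.037,.029,.1],[.0005,.029,.122]]),sw)).round(1), robot.observe()['tcp_pos'])
E
python3 q.py scene 350 170 90 80 7 p3
```

```text
[[401.8 221.4]
 [399.2 202.9]
 [405.8 207. ]] [0.45127396 0.39973041 0.1541489 ]
```

View pics/p3.png

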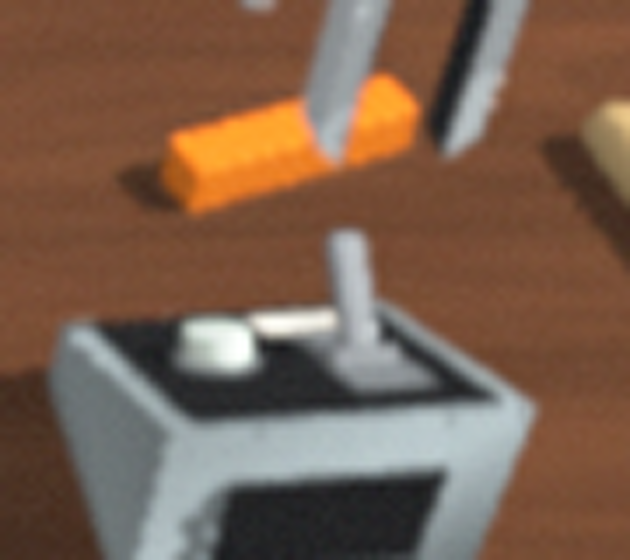

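>>> send_rows --moves '[{"offset":[0,0.001,0.04],"twist":[0,0,0],"fingers":0.036},{"offset":[0,0,0.036],"twist":[0,0,0],"fingers":0.036},{"offset":[0,0,0],"twist":[0,0,0],"fingers":0.008},{"offset":[0,0,0],"twist":[0,0,0],"fingers":0.008},{"offset":[0,0,0],"twist":[0,0,0],"fingers":0.008},{"offset":[0,0,0],"twist":[0,0,0],"fingers":0.008}]' --force 10

```text
time: 5.72
tcp_pos: [0.4518, 0.399, 0.0795]
eef_rot: [-0.08, 3.14, -0.005]
wrist_force: [1.2, -5.1, -1.9]
finger_gap: 0.149
grip_force: 10.0
```

>>> send_rows --moves '[{"offset":[-0.0059,0,-0.0069],"twist":[0,0,0],"fingers":0.008},{"offset":[-0.0073,0,-0.0053],"twist":[0,0,0],"fingers":0.008},{"offset":[-0.0083,0,-0.0037],"twist":[0,0,0],"fingers":0.008},{"offset":[-0.0089,0,-0.0016],"twist":[0,0,0],"fingers":0.008},{"offset":[-0.003,0,0],"twist":[0,0,0],"fingers":0.008},{"offset":[0,0,0],"twist":[0,0,0],"fingers":0.008}]'

```text
time: 6.48
tcp_pos: [0.4846, 0.4007, 0.0972]
eef_rot: [0.08, -3.14, 0.006]
wrist_force: [-1.6, -5.9, 1.5]
finger_gap: 0.149
grip_force: 10.0
```

>>> send_rows --moves '[{"offset":[0,0,0],"twist":[0,0,0],"fingers":0.036},{"offset":[0,0,0],"twist":[0,0,0],"fingers":0.036},{"offset":[0,0,-0.05],"twist":[0,0,0],"fingers":0.036},{"offset":[0,0,-0.05],"twist":[0,0,0],"fingers":0.036},{"offset":[0,0,0],"twist":[0,0,0],"fingers":0.036}]'

```text
time: 7.1
tcp_pos: [0.4868, 0.4067, 0.2013]
eef_rot: [-0.083, 3.133, 0.012]
wrist_force: [0.0, -0.2, -0.7]
finger_gap: 0.382
grip_force: 0.0
```

```bash
python3 q.py scene 360 180 70 55 6 p4
```

```text
(no output)
```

View pics/p4.png

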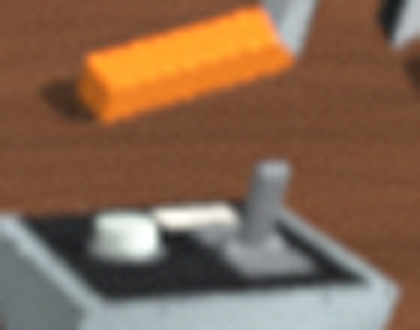

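```bash
cat >> h.py <<'E'
def woodmask(c):
    h=cv2.cvtColor(c['color'],cv2.COLOR_RGB2HSV).astype(int)
    return ((h[...,0]>13)&(h[...,0]<32)&(h[...,2]>90)&(h[...,1]>50)).astype(np.uint8)
def handle(z): 
    a,b=box(.085,.024,z,z+.024),box(.025,.018,z+.003,z+.021); a[:,0]-=.0125; b[:,0]+=.0425; return np.r_[a,b]
def meas(C,P,p0):
    r=[]
    for sets in (('top','scene'),('top',),('scene',)):
        cm=[(C[n],comp(woodmask(C[n]),proj(C[n],[[p0[0],p0[1],P[:,2].mean()]])[0])) for n in sets]
        p,f=fit(cm,P,p0); r.append((p.round(4).tolist(),round(f,3)))
    return r
def goto(x,y,z,deg,s=None):
    "twist about tool z, then shift along tool axes (tool upright)"
    s=s or robot.observe(); p=np.array(s['tcp_pos']); m=R.from_rotvec(s['eef_rot']).as_matrix()
    psi=np.degrees(np.arctan2(-m[0,1],m[1,1])); a=np.radians(deg)
    d=np.array([x,y,z])-p; tw=-(deg-psi)
    X=np.array([-np.cos(a),-np.sin(a)]); Y=np.array([-np.sin(a),np.cos(a)])
    print('twist %.1f shift tool x %.4f y %.4f z %.4f'%(tw,d[:2]@X,d[:2]@Y,-d[2]), 'tilt',(m[:2,2]*57).round(2))
E
cat > m2.py <<'E'
from h import *
C={n:shot(n) for n in('top','scene')}
B=[(.434,.215,0),(.44,.132,.05),(.4585,.0395,.07),(.44,-.128,.19)]
H=[(.654,.1285,-.07),(.6405,-.0243,-.18)]
for b in B: print('blank',meas(C,BLANK,b))
for b in H: print('handle',meas(C,handle(.07),b))
E
python3 m2.py
```

```text
blank [([0.4338, 0.2141, -0.0055], np.float64(0.118)), ([0.4382, 0.2136, -0.0074], np.float64(0.156)), ([0.433, 0.2142, -0.0064], np.float64(0.075))]
blank [([0.4395, 0.1318, 0.0514], np.float64(0.11)), ([0.4409, 0.1317, 0.0585], np.float64(0.129)), ([0.4377, 0.132, 0.0437], np.float64(0.079))]
blank [([0.4595, 0.0391, 0.0785], np.float64(0.107)), ([0.46, 0.039, 0.0722], np.float64(0.13)), ([0.4582, 0.0388, 0.0796], np.float64(0.08))]
blank [([0.4406, -0.1283, 0.1799], np.float64(0.105)), ([0.4415, -0.1281, 0.1842], np.float64(0.122)), ([0.4397, -0.1286, 0.1769], np.float64(0.082))]
handle [([0.6549, 0.1289, -0.0567], np.float64(0.209)), ([0.6588, 0.1288, -0.0422], np.float64(0.213)), ([0.6522, 0.1291, -0.0596], np.float64(0.199))]
handle [([0.6418, -0.0251, -0.1723], np.float64(0.22)), ([0.6439, -0.0254, -0.1841], np.float64(0.195)), ([0.6389, -0.0243, -0.1479], np.float64(0.229))]
```

```bash
python3 -c "
from h import *
goto(.652,.129,.20,-3)"
```

```text
twist 6.0 shift tool x -0.1823 y -0.2653 z -0.0044 tilt [-0.03  0.  ]
```

>>> send_rows --moves '[{"offset":[0,0,0],"twist":[0,0,6],"fingers":0.06},{"offset":[-0.026,-0.0379,0],"twist":[0,0,0],"fingers":0.06},{"offset":[-0.026,-0.0379,0],"twist":[0,0,0],"fingers":0.06},{"offset":[-0.026,-0.0379,0],"twist":[0,0,0],"fingers":0.06},{"offset":[-0.026,-0.0379,0],"twist":[0,0,0],"fingers":0.06},{"offset":[-0.026,-0.0379,0],"twist":[0,0,0],"fingers":0.06},{"offset":[-0.026,-0.0379,0],"twist":[0,0,0],"fingers":0.06},{"offset":[-0.026,-0.0379,0],"twist":[0,0,0],"fingers":0.06},{"offset":[0,0,0.045],"twist":[0,0,0],"fingers":0.06},{"offset":[0,0,0.045],"twist":[0,0,0],"fingers":0.06},{"offset":[0,0,0],"twist":[0,0,0],"fingers":0.06},{"offset":[0,0,0],"twist":[0,0,0],"fingers":0.06}]'

```text
time: 8.75
tcp_pos: [0.6528, 0.1293, 0.1065]
eef_rot: [0.082, 3.14, 0.0]
wrist_force: [0.6, 0.7, -0.1]
finger_gap: 0.638
grip_force: 0.0
```

>>> send_rows --moves '[{"offset":[0,0,0.02],"twist":[0,0,0],"fingers":0.06},{"offset":[0,0,0.0115],"twist":[0,0,0],"fingers":0.06},{"offset":[0,0,0],"twist":[0,0,0],"fingers":0.015},{"offset":[0,0,0],"twist":[0,0,0],"fingers":0.015},{"offset":[0,0,0],"twist":[0,0,0],"fingers":0.015},{"offset":[0,0,0],"twist":[0,0,0],"fingers":0.015},{"offset":[0,0,0],"twist":[0,0,0],"fingers":0.015},{"offset":[0,0,-0.04],"twist":[0,0,0],"fingers":0.015},{"offset":[0,0,-0.04],"twist":[0,0,0],"fingers":0.015},{"offset":[0,0,-0.04],"twist":[0,0,0],"fingers":0.015},{"offset":[0,0,0],"twist":[0,0,0],"fingers":0.015}]' --force 25

```text
time: 10.12
tcp_pos: [0.6545, 0.1293, 0.1981]
eef_rot: [0.082, 3.134, 0.003]
wrist_force: [0.9, -0.1, -0.9]
finger_gap: 0.256
grip_force: 25.0
```

```bash
python3 -c "
from h import *
s=robot.observe();print(s['tcp_pos'],s['finger_gap']*.094,s['grip_force'])
goto(.49,-.36,.15,0)"
```

```text
[0.65453487 0.12934492 0.19808686] 0.024023765171286342 24.985885620117188
twist -3.0 shift tool x 0.1645 y -0.4893 z 0.0481 tilt [0.38 0.09]
```

>>> send_rows --moves '[{"offset":[0,0,0],"twist":[0,0,-3],"fingers":0.015},{"offset":[0.0165,-0.0489,0],"twist":[0,0,0],"fingers":0.015},{"offset":[0.0165,-0.0489,0],"twist":[0,0,0],"fingers":0.015},{"offset":[0.0165,-0.0489,0],"twist":[0,0,0],"fingers":0.015},{"offset":[0.0165,-0.0489,0],"twist":[0,0,0],"fingers":0.015},{"offset":[0.0165,-0.0489,0],"twist":[0,0,0],"fingers":0.015},{"offset":[0.0165,-0.0489,0],"twist":[0,0,0],"fingers":0.015},{"offset":[0.0165,-0.0489,0],"twist":[0,0,0],"fingers":0.015},{"offset":[0.0165,-0.0489,0],"twist":[0,0,0],"fingers":0.015},{"offset":[0.0165,-0.0489,0],"twist":[0,0,0],"fingers":0.015},{"offset":[0.0165,-0.0489,0],"twist":[0,0,0],"fingers":0.015},{"offset":[0,0,0],"twist":[0,0,0],"fingers":0.015}]'

```text
time: 11.62
tcp_pos: [0.4832, -0.3654, 0.1928]
eef_rot: [-0.013, -3.138, 0.003]
wrist_force: [-0.4, 0.4, -1.1]
finger_gap: 0.248
grip_force: 25.0
```

>>> send_rows --moves '[{"offset":[0,0,0.05],"twist":[0,0,0],"fingers":0.015},{"offset":[0,0,0.05],"twist":[0,0,0],"fingers":0.015},{"offset":[0,0,0.05],"twist":[0,0,0],"fingers":0.015},{"offset":[0,0,0],"twist":[0,0,0],"fingers":0.015},{"offset":[0,0,0],"twist":[0,0,0],"fingers":0.015}]'

```text
time: 12.25
tcp_pos: [0.4882, -0.36, 0.0454]
eef_rot: [-0.001, 3.141, -0.001]
wrist_force: [-0.1, -0.2, -0.6]
finger_gap: 0.253
grip_force: 25.0
```

>>> send_rows --moves '[{"offset":[0,0,0.022],"twist":[0,0,0],"fingers":0.015},{"offset":[0,0,0.0125],"twist":[0,0,0],"fingers":0.015},{"offset":[0,0,0],"twist":[0,0,0],"fingers":0.015},{"offset":[0,0,0],"twist":[0,0,0],"fingers":0.045},{"offset":[0,0,0],"twist":[0,0,0],"fingers":0.045},{"offset":[0,0,0],"twist":[0,0,0],"fingers":0.045},{"offset":[0,0,-0.06],"twist":[0,0,0],"fingers":0.045},{"offset":[0,0,-0.06],"twist":[0,0,0],"fingers":0.045},{"offset":[0,0,-0.06],"twist":[0,0,0],"fingers":0.06},{"offset":[0,0,0],"twist":[0,0,4.7],"fingers":0.06},{"offset":[0,0,0],"twist":[0,0,4.8],"fingers":0.06},{"offset":[0,0,0],"twist":[0,0,0],"fingers":0.06}]'

```text
time: 13.75
tcp_pos: [0.4872, -0.3601, 0.1902]
eef_rot: [0.259, 3.131, -0.0]
wrist_force: [-0.8, 0.4, -0.1]
finger_gap: 0.635
grip_force: 0.0
```

```bash
python3 -c "
from h import *
C={n:shot(n) for n in('top','scene')}
print(meas(C,handle(.07),(.6418,-.0251,-.17)))
print(meas(C,handle(.005),(.491,-.36,0)))
goto(.6395,-.0245,.11,-9.7)"
```

```text
[([0.6418, -0.0247, -0.1668], np.float64(0.218)), ([0.6443, -0.0256, -0.191], np.float64(0.195)), ([0.6388, -0.0244, -0.1587], np.float64(0.227))]
[([0.4906, -0.3611, 0.0645], np.float64(0.333)), ([0.4936, -0.3606, -0.0032], np.float64(0.349)), ([0.4873, -0.3635, 0.0749], np.float64(0.305))]
twist 0.3 shift tool x -0.0936 y 0.3564 z 0.0799 tilt [-0.02  0.01]
```

Handle 1 is in the tray; on to handle 2.

>>> send_rows --moves '[{"offset":[-0.0134,0.0509,0],"twist":[0,0,0],"fingers":0.06},{"offset":[-0.0134,0.0509,0],"twist":[0,0,0],"fingers":0.06},{"offset":[-0.0134,0.0509,0],"twist":[0,0,0],"fingers":0.06},{"offset":[-0.0134,0.0509,0],"twist":[0,0,0],"fingers":0.06},{"offset":[-0.0134,0.0509,0],"twist":[0,0,0],"fingers":0.06},{"offset":[-0.0134,0.0509,0],"twist":[0,0,0],"fingers":0.06},{"offset":[-0.0134,0.0509,0],"twist":[0,0,0],"fingers":0.06},{"offset":[0,0,0.04],"twist":[0,0,0],"fingers":0.06},{"offset":[0,0,0.04],"twist":[0,0,0],"fingers":0.06},{"offset":[0,0,0],"twist":[0,0,0],"fingers":0.06},{"offset":[0,0,0],"twist":[0,0,0],"fingers":0.06}]'

```text
time: 15.22
tcp_pos: [0.6395, -0.0244, 0.1111]
eef_rot: [0.26, 3.129, 0.0]
wrist_force: [-0.7, -0.7, 0.2]
finger_gap: 0.638
grip_force: 0.0
```

>>> send_rows --moves '[{"offset":[0,0,0.02],"twist":[0,0,0],"fingers":0.06},{"offset":[0,0,0.016],"twist":[0,0,0],"fingers":0.06},{"offset":[0,0,0],"twist":[0,0,0],"fingers":0.015},{"offset":[0,0,0],"twist":[0,0,0],"fingers":0.015},{"offset":[0,0,0],"twist":[0,0,0],"fingers":0.015},{"offset":[0,0,0],"twist":[0,0,0],"fingers":0.015},{"offset":[0,0,0],"twist":[0,0,0],"fingers":0.015},{"offset":[0,0,-0.04],"twist":[0,0,0],"fingers":0.015},{"offset":[0,0,-0.04],"twist":[0,0,0],"fingers":0.015},{"offset":[0,0,-0.04],"twist":[0,0,-4.7],"fingers":0.015},{"offset":[0,0,0],"twist":[0,0,-4.9],"fingers":0.015}]'

```text
time: 16.6
tcp_pos: [0.6409, -0.0242, 0.1977]
eef_rot: [-0.007, 3.135, -0.0]
wrist_force: [0.3, -0.2, -1.5]
finger_gap: 0.255
grip_force: 25.0
```

>>> send_rows --moves '[{"offset":[0.0168,-0.045,0],"twist":[0,0,0],"fingers":0.015},{"offset":[0.0168,-0.045,0],"twist":[0,0,0],"fingers":0.015},{"offset":[0.0168,-0.045,0],"twist":[0,0,0],"fingers":0.015},{"offset":[0.0168,-0.045,0],"twist":[0,0,0],"fingers":0.015},{"offset":[0.0168,-0.045,0],"twist":[0,0,0],"fingers":0.015},{"offset":[0.0168,-0.045,0],"twist":[0,0,0],"fingers":0.015},{"offset":[0.0168,-0.045,0],"twist":[0,0,0],"fingers":0.015},{"offset":[0.0168,-0.045,0],"twist":[0,0,0],"fingers":0.015},{"offset":[0.0168,-0.045,0],"twist":[0,0,0],"fingers":0.015},{"offset":[0,0,0.05],"twist":[0,0,0],"fingers":0.015},{"offset":[0,0,0.05],"twist":[0,0,0],"fingers":0.015},{"offset":[0,0,0],"twist":[0,0,0],"fingers":0.015}]'

```text
time: 18.1
tcp_pos: [0.4851, -0.4271, 0.0901]
eef_rot: [0.003, -3.135, -0.009]
wrist_force: [-0.6, 0.1, 0.4]
finger_gap: 0.253
grip_force: 25.0
```

>>> send_rows --moves '[{"offset":[0,0,0.03],"twist":[0,0,0],"fingers":0.015},{"offset":[0,0,0],"twist":[0,0,0],"fingers":0.015},{"offset":[0,0,0],"twist":[0,0,0],"fingers":0.015}]'

```text
time: 18.48
tcp_pos: [0.4893, -0.4303, 0.0662]
eef_rot: [-0.003, 3.139, -0.003]
wrist_force: [-0.1, 0.1, -0.4]
finger_gap: 0.253
grip_force: 25.0
```

>>> send_rows --moves '[{"offset":[0,0,0.03],"twist":[0,0,0],"fingers":0.015},{"offset":[0,0,0.023],"twist":[0,0,0],"fingers":0.015},{"offset":[0,0,0],"twist":[0,0,0],"fingers":0.015},{"offset":[0,0,0],"twist":[0,0,0],"fingers":0.015}]'

```text
time: 18.98
tcp_pos: [0.4891, -0.4303, 0.0128]
eef_rot: [-0.003, 3.14, -0.003]
wrist_force: [0.3, -0.1, -1.1]
finger_gap: 0.254
grip_force: 25.0
```

>>> send_rows --moves '[{"offset":[0,0,0],"twist":[0,0,0],"fingers":0.038},{"offset":[0,0,0],"twist":[0,0,0],"fingers":0.038},{"offset":[0,0,0],"twist":[0,0,0],"fingers":0.038},{"offset":[0,0,-0.06],"twist":[0,0,0],"fingers":0.038},{"offset":[0,0,-0.06],"twist":[0,0,0],"fingers":0.038},{"offset":[0,0,-0.06],"twist":[0,0,0],"fingers":0.055},{"offset":[-0.006,0.05,0],"twist":[0,0,0],"fingers":0.055},{"offset":[-0.006,0.05,0],"twist":[0,0,0],"fingers":0.055},{"offset":[0,0.05,0],"twist":[0,0,0],"fingers":0.055},{"offset":[0,0.05,0],"twist":[0,0,0],"fingers":0.055},{"offset":[0,0,0],"twist":[0,0,0],"fingers":0.055}]'

```text
time: 20.35
tcp_pos: [0.5003, -0.2245, 0.1913]
eef_rot: [-0.014, 3.141, 0.004]
wrist_force: [-0.1, -1.1, 0.4]
finger_gap: 0.59
grip_force: 0.0
```

```bash
python3 m2.py; python3 -c "
from h import *
c=shot('scene','after_h'); print(robot.observe()['time'])
for t in ('handle1','blank1'): print(t,[(np.round(b['box']).astype(int).tolist(),round(b['confidence'],2)) for b in models.find_in('scene',t)])"; python3 q.py scene 30 120 400 220 2 p5
```

```text
blank [([0.4338, 0.2141, -0.0055], np.float64(0.114)), ([0.4351, 0.2142, 0.0042], np.float64(0.155)), ([0.433, 0.2143, -0.0139], np.float64(0.067))]
blank [([0.4394, 0.1318, 0.0466], np.float64(0.101)), ([0.4405, 0.1319, 0.0548], np.float64(0.117)), ([0.4383, 0.1317, 0.0488], np.float64(0.078))]
blank [([0.4585, 0.0389, 0.0741], np.float64(0.102)), ([0.4605, 0.0393, 0.0787], np.float64(0.119)), ([0.4574, 0.0387, 0.077], np.float64(0.072))]
blank [([0.4401, -0.1285, 0.1798], np.float64(0.1)), ([0.4408, -0.1282, 0.1863], np.float64(0.112)), ([0.4392, -0.1288, 0.1802], np.float64(0.081))]
handle [([0.654, 0.1285, -0.07], np.float64(1.0)), ([0.654, 0.1285, -0.07], np.float64(1.0)), ([0.654, 0.1285, -0.07], np.float64(1.0))]
handle [([0.6405, -0.0243, -0.18], np.float64(1.0)), ([0.6405, -0.0243, -0.18], np.float64(1.0)), ([0.6405, -0.0243, -0.18], np.float64(1.0))]
20.5
handle1 [([114, 250, 16, 35], 0.8), ([84, 251, 20, 37], 0.61)]
blank1 [([296, 228, 14, 36], 0.9), ([326, 226, 13, 32], 0.9), ([263, 234, 13, 34], 0.68), ([203, 232, 13, 36], 0.65), ([391, 190, 36, 12], 0.55), ([341, 164, 20, 26], 0.53), ([233, 228, 13, 24], 0.43)]
```

View pics/p5.png

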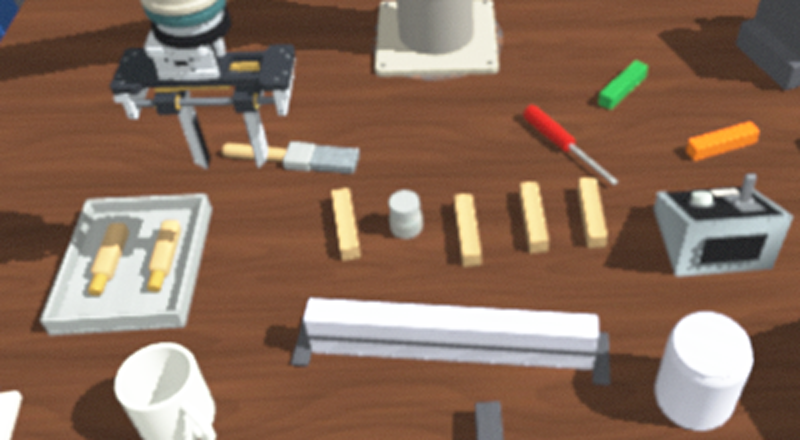

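```bash
python3 - <<'E'
from h import *
C={n:shot(n) for n in('top','scene')}; p0=[.6455,.0138,-.116]; cm=[]
for n in C:
    c=C[n]; roi=(cv2.dilate((hullmask(c,put(RAIL,p0),c['color'].shape[:2])>.3).astype(np.uint8),np.ones((5,5))))
    y,x=np.nonzero(greymask(c)*roi); o=np.zeros(roi.shape,np.uint8); cv2.fillConvexPoly(o,cv2.convexHull(np.c_[x,y].astype(np.int32)),1); cm.append((c,o.astype(float)))
    print(n,fit(cm[-1:],RAIL,p0))
p,f=fit(cm,RAIL,p0); print(p,f)
for s in(-.12,-.04,.04,.12): print(s,(p[0]-np.sin(p[2])*s).round(4),(p[1]+np.cos(p[2])*s).round(4))
goto(.4405,-.1285,.06,10.3)
E
```

```text
top (array([ 0.64558342,  0.01383362, -0.11476853]), np.float64(0.061962210013205454))
scene (array([ 0.64165081,  0.01380489, -0.1212068 ]), np.float64(0.020391259324362476))
[ 0.6428072   0.01399069 -0.12083665] 0.05413297859426364
-0.12 0.6283 -0.1051
-0.04 0.638 -0.0257
0.04 0.6476 0.0537
0.12 0.6573 0.1331
twist -10.3 shift tool x 0.0397 y 0.1111 z 0.1308 tilt [-0.01 -0.01]
```

>>> send_rows --moves '[{"offset":[0,0,0],"twist":[0,0,-5.1],"fingers":0.055},{"offset":[0,0,0],"twist":[0,0,-5.2],"fingers":0.055},{"offset":[0.0132,0.037,0.02],"twist":[0,0,0],"fingers":0.055},{"offset":[0.0132,0.037,0.02],"twist":[0,0,0],"fingers":0.055},{"offset":[0.0132,0.037,0.02],"twist":[0,0,0],"fingers":0.055},{"offset":[0,0,0.045],"twist":[0,0,0],"fingers":0.055},{"offset":[0,0,0.025],"twist":[0,0,0],"fingers":0.055},{"offset":[0,0,0],"twist":[0,0,0],"fingers":0.055},{"offset":[0,0,0],"twist":[0,0,0],"fingers":0.055}]'

```text
time: 21.88
tcp_pos: [0.4414, -0.1279, 0.0616]
eef_rot: [-0.284, 3.128, -0.001]
wrist_force: [-0.9, -1.0, -0.2]
finger_gap: 0.583
grip_force: 0.0
```

>>> send_rows --moves '[{"offset":[0,0,0.04],"twist":[0,0,0],"fingers":0.055},{"offset":[0,0,0.0165],"twist":[0,0,0],"fingers":0.055},{"offset":[0,0,0],"twist":[0,0,0],"fingers":0.015},{"offset":[0,0,0],"twist":[0,0,0],"fingers":0.015},{"offset":[0,0,0],"twist":[0,0,0],"fingers":0.015},{"offset":[0,0,0],"twist":[0,0,0],"fingers":0.015},{"offset":[0,0,0],"twist":[0,0,0],"fingers":0.015},{"offset":[0,0,-0.048],"twist":[0,0,0],"fingers":0.015},{"offset":[0,0,-0.048],"twist":[0,0,0],"fingers":0.015},{"offset":[0,0,-0.048],"twist":[0,0,8.5],"fingers":0.015},{"offset":[0,0,0],"twist":[0,0,8.6],"fingers":0.015},{"offset":[0,0,0],"twist":[0,0,0],"fingers":0.015}]'

```text
time: 23.38
tcp_pos: [0.4409, -0.1275, 0.1492]
eef_rot: [0.181, 3.135, -0.001]
wrist_force: [-0.7, 0.7, 0.5]
finger_gap: 0.253
grip_force: 25.0
```

```bash
python3 -c "
from h import *
s=robot.observe();print(s['tcp_pos'],s['finger_gap']*.094)
goto(.6295,-.105,.074,-6.8)"
```

```text
[ 0.44087183 -0.12748158  0.14921458] 0.023807870905720736
twist 0.2 shift tool x -0.1846 y 0.0447 z 0.0752 tilt [ 0.05 -0.03]
```

>>> send_rows --moves '[{"offset":[-0.0369,0.0089,0],"twist":[0,0,0],"fingers":0.015},{"offset":[-0.0369,0.0089,0],"twist":[0,0,0],"fingers":0.015},{"offset":[-0.0369,0.0089,0],"twist":[0,0,0],"fingers":0.015},{"offset":[-0.0369,0.0089,0],"twist":[0,0,0],"fingers":0.015},{"offset":[-0.0369,0.0089,0],"twist":[0,0,0],"fingers":0.015},{"offset":[0,0,0.03],"twist":[0,0,0],"fingers":0.015},{"offset":[0,0,0.025],"twist":[0,0,0],"fingers":0.015},{"offset":[0,0,0],"twist":[0,0,0],"fingers":0.015},{"offset":[0,0,0],"twist":[0,0,0],"fingers":0.015}]'

```text
time: 24.5
tcp_pos: [0.6295, -0.1048, 0.0938]
eef_rot: [-0.182, -3.136, -0.0]
wrist_force: [0.6, -0.1, -0.4]
finger_gap: 0.254
grip_force: 25.0
```

```bash
python3 -c "
from h import *
C={n:shot(n) for n in('top','scene')}
print(meas(C,box(.11,.024,.09,.114),(.63,-.105,-.11)))
goto(.6295,-.105,.0755,-6.8)"
```

```text
[([0.6268, -0.1053, -0.1031], np.float64(0.5)), ([0.6266, -0.1073, -0.1955], np.float64(0.593)), ([0.6299, -0.1106, 0.0364], np.float64(0.379))]
twist 0.1 shift tool x 0.0005 y -0.0002 z 0.0191 tilt [ 0.09 -0.  ]
```

>>> send_rows --moves '[{"offset":[0,0,0.012],"twist":[0,0,0],"fingers":0.015},{"offset":[0,0,0.006],"twist":[0,0,0],"fingers":0.015},{"offset":[0,0,0],"twist":[0,0,0],"fingers":0.015},{"offset":[0,0,0],"twist":[0,0,0],"fingers":0.015},{"offset":[0,0,0],"twist":[0,0,0],"fingers":0.05},{"offset":[0,0,0],"twist":[0,0,0],"fingers":0.05},{"offset":[0,0,0],"twist":[0,0,0],"fingers":0.05},{"offset":[0,0,-0.045],"twist":[0,0,0],"fingers":0.05},{"offset":[0,0,-0.045],"twist":[0,0,0],"fingers":0.055},{"offset":[0,0,0],"twist":[0,0,-5.5],"fingers":0.055},{"offset":[0,0,0],"twist":[0,0,-5.6],"fingers":0.055}]'

```text
time: 25.98
tcp_pos: [0.6297, -0.1048, 0.1665]
eef_rot: [-0.126, 3.138, -0.001]
wrist_force: [-0.3, 0.1, -0.5]
finger_gap: 0.586
grip_force: 0.0
```

>>> send_rows --moves '[{"offset":[0.0318,0.0313,0],"twist":[0,0,0],"fingers":0.055},{"offset":[0.0318,0.0313,0],"twist":[0,0,0],"fingers":0.055},{"offset":[0.0318,0.0313,0],"twist":[0,0,0],"fingers":0.055},{"offset":[0.0318,0.0313,0],"twist":[0,0,0],"fingers":0.055},{"offset":[0.0318,0.0313,0],"twist":[0,0,0],"fingers":0.055},{"offset":[0,0,0.05],"twist":[0,0,0],"fingers":0.055},{"offset":[0,0,0.04],"twist":[0,0,0],"fingers":0.055},{"offset":[0,0,0],"twist":[0,0,0],"fingers":0.055},{"offset":[0,0,0],"twist":[0,0,0],"fingers":0.055}]'

```text
time: 27.1
tcp_pos: [0.4595, 0.0391, 0.0765]
eef_rot: [-0.12, 3.138, 0.0]
wrist_force: [-0.2, 0.1, -0.2]
finger_gap: 0.584
grip_force: 0.0
```

```bash
python3 -c "
from h import *
C={n:shot(n) for n in('top','scene')}
for b in [(.4585,.039,.07)]: print(meas(C,BLANK,b))
print('railed',meas(C,box(.11,.024,.07,.094),(.63,-.105,-.11)))
goto(.459,.039,.005,4.3)"
```

```text
[([0.4572, 0.0389, 0.0715], np.float64(0.352)), ([0.4607, 0.0387, 0.0053], np.float64(0.623)), ([0.4567, 0.0389, 0.0727], np.float64(0.073))]
railed [([0.6269, -0.105, -0.1125], np.float64(0.135)), ([0.6295, -0.1055, -0.1248], np.float64(0.138)), ([0.6246, -0.105, -0.1074], np.float64(0.108))]
twist 0.1 shift tool x 0.0011 y -0.0001 z 0.0720 tilt [0.16 0.03]
```

>>> send_rows --moves '[{"offset":[0,0,0.045],"twist":[0,0,0],"fingers":0.055},{"offset":[0,0,0.0265],"twist":[0,0,0],"fingers":0.055},{"offset":[0,0,0],"twist":[0,0,0],"fingers":0.015},{"offset":[0,0,0],"twist":[0,0,0],"fingers":0.015},{"offset":[0,0,0],"twist":[0,0,0],"fingers":0.015},{"offset":[0,0,0],"twist":[0,0,0],"fingers":0.015},{"offset":[0,0,0],"twist":[0,0,0],"fingers":0.015},{"offset":[0,0,-0.048],"twist":[0,0,0],"fingers":0.015},{"offset":[0,0,-0.048],"twist":[0,0,0],"fingers":0.015},{"offset":[0,0,-0.048],"twist":[0,0,5.5],"fingers":0.015},{"offset":[0,0,0],"twist":[0,0,5.6],"fingers":0.015},{"offset":[0,0,0],"twist":[0,0,0],"fingers":0.015}]'

```text
time: 28.7
tcp_pos: [0.4589, 0.039, 0.1489]
eef_rot: [0.182, 3.135, 0.0]
wrist_force: [1.2, -0.9, -0.8]
finger_gap: 0.255
grip_force: 25.0
```

>>> send_rows --moves '[{"offset":[-0.0373,-0.0086,0],"twist":[0,0,0],"fingers":0.015},{"offset":[-0.0373,-0.0086,0],"twist":[0,0,0],"fingers":0.015},{"offset":[-0.0373,-0.0086,0],"twist":[0,0,0],"fingers":0.015},{"offset":[-0.0373,-0.0086,0],"twist":[0,0,0],"fingers":0.015},{"offset":[-0.0373,-0.0086,0],"twist":[0,0,0],"fingers":0.015},{"offset":[0,0,0.03],"twist":[0,0,0],"fingers":0.015},{"offset":[0,0,0.025],"twist":[0,0,0],"fingers":0.015},{"offset":[0,0,0],"twist":[0,0,0],"fingers":0.015},{"offset":[0,0,0],"twist":[0,0,0],"fingers":0.015}]'

```text
time: 29.82
tcp_pos: [0.6392, -0.0253, 0.0933]
eef_rot: [0.182, 3.136, 0.0]
wrist_force: [0.4, -0.4, 0.1]
finger_gap: 0.254
grip_force: 25.0
```

>>> send_rows --moves '[{"offset":[0,0,0.012],"twist":[0,0,0],"fingers":0.015},{"offset":[0,0,0.0055],"twist":[0,0,0],"fingers":0.015},{"offset":[0,0,0],"twist":[0,0,0],"fingers":0.015},{"offset":[0,0,0],"twist":[0,0,0],"fingers":0.015},{"offset":[0,0,0],"twist":[0,0,0],"fingers":0.05},{"offset":[0,0,0],"twist":[0,0,0],"fingers":0.05},{"offset":[0,0,0],"twist":[0,0,0],"fingers":0.05},{"offset":[0,0,-0.045],"twist":[0,0,0],"fingers":0.05},{"offset":[0,0,-0.045],"twist":[0,0,0],"fingers":0.055},{"offset":[0,0,0],"twist":[0,0,-4.8],"fingers":0.055},{"offset":[0,0,0],"twist":[0,0,-4.8],"fingers":0.055}]'

```text
time: 31.2
tcp_pos: [0.6393, -0.0254, 0.1665]
eef_rot: [-0.084, 3.139, -0.0]
wrist_force: [-0.5, 0.2, 0.0]
finger_gap: 0.587
grip_force: 0.0
```

>>> send_rows --moves '[{"offset":[0.0383,0.0334,0],"twist":[0,0,0],"fingers":0.055},{"offset":[0.0383,0.0334,0],"twist":[0,0,0],"fingers":0.055},{"offset":[0.0383,0.0334,0],"twist":[0,0,0],"fingers":0.055},{"offset":[0.0383,0.0334,0],"twist":[0,0,0],"fingers":0.055},{"offset":[0.0383,0.0334,0],"twist":[0,0,0],"fingers":0.055},{"offset":[0,0,0.05],"twist":[0,0,0],"fingers":0.055},{"offset":[0,0,0.04],"twist":[0,0,0],"fingers":0.055},{"offset":[0,0,0],"twist":[0,0,0],"fingers":0.055},{"offset":[0,0,0],"twist":[0,0,0],"fingers":0.055}]'

```text
time: 32.33
tcp_pos: [0.44, 0.1319, 0.0765]
eef_rot: [-0.079, 3.14, 0.001]
wrist_force: [0.5, -0.5, 0.8]
finger_gap: 0.584
grip_force: 0.0
```

```bash
python3 -c "
from h import *
C={n:shot(n) for n in('top','scene')}
for b in [(.4395,.1318,.05),(.4338,.2141,0)]: print(meas(C,BLANK,b))
print('railed',[meas(C,box(.11,.024,.07,.094),b) for b in((.63,-.105,-.11),(.639,-.0255,-.12))])
goto(.4395,.1318,.005,2.8)"
```

```text
[([0.438, 0.1318, 0.0406], np.float64(0.537)), ([0.4363, 0.1476, 0.119], np.float64(0.997)), ([0.438, 0.1318, 0.0406], np.float64(0.074))]
[([0.4323, 0.2142, -0.0088], np.float64(0.363)), ([0.4311, 0.2146, 0.0083], np.float64(0.66)), ([0.4327, 0.2144, -0.0131], np.float64(0.063))]
railed [[([0.6265, -0.1052, -0.1099], np.float64(0.133)), ([0.629, -0.1052, -0.1207], np.float64(0.136)), ([0.6247, -0.1052, -0.109], np.float64(0.109))], [([0.6368, -0.0259, -0.1053], np.float64(0.135)), ([0.6401, -0.0259, -0.1189], np.float64(0.146)), ([0.6353, -0.0258, -0.1068], np.float64(0.108))]]
twist 0.1 shift tool x 0.0010 y -0.0001 z 0.0720 tilt [0.15 0.06]
```

>>> send_rows --moves '[{"offset":[0,0,0.045],"twist":[0,0,0],"fingers":0.055},{"offset":[0,0,0.0265],"twist":[0,0,0],"fingers":0.055},{"offset":[0,0,0],"twist":[0,0,0],"fingers":0.015},{"offset":[0,0,0],"twist":[0,0,0],"fingers":0.015},{"offset":[0,0,0],"twist":[0,0,0],"fingers":0.015},{"offset":[0,0,0],"twist":[0,0,0],"fingers":0.015},{"offset":[0,0,0],"twist":[0,0,0],"fingers":0.015},{"offset":[0,0,-0.048],"twist":[0,0,0],"fingers":0.015},{"offset":[0,0,-0.048],"twist":[0,0,0],"fingers":0.015},{"offset":[0,0,-0.048],"twist":[0,0,4.8],"fingers":0.015},{"offset":[0,0,0],"twist":[0,0,4.8],"fingers":0.015},{"offset":[0,0,0],"twist":[0,0,0],"fingers":0.015}]'

```text
time: 33.92
tcp_pos: [0.4395, 0.1317, 0.149]
eef_rot: [0.182, 3.135, 0.001]
wrist_force: [-0.2, 0.3, -0.3]
finger_gap: 0.255
grip_force: 25.0
```

>>> send_rows --moves '[{"offset":[-0.0434,-0.0106,0],"twist":[0,0,0],"fingers":0.015},{"offset":[-0.0434,-0.0106,0],"twist":[0,0,0],"fingers":0.015},{"offset":[-0.0434,-0.0106,0],"twist":[0,0,0],"fingers":0.015},{"offset":[-0.0434,-0.0106,0],"twist":[0,0,0],"fingers":0.015},{"offset":[-0.0434,-0.0106,0],"twist":[0,0,0],"fingers":0.015},{"offset":[0,0,0.03],"twist":[0,0,0],"fingers":0.015},{"offset":[0,0,0.025],"twist":[0,0,0],"fingers":0.015},{"offset":[0,0,0],"twist":[0,0,0],"fingers":0.015},{"offset":[0,0,0],"twist":[0,0,0],"fingers":0.015}]'

```text
time: 35.05
tcp_pos: [0.6489, 0.054, 0.0934]
eef_rot: [-0.182, -3.136, -0.0]
wrist_force: [-0.1, 1.1, -1.6]
finger_gap: 0.253
grip_force: 25.0
```

>>> send_rows --moves '[{"offset":[0,0,0.012],"twist":[0,0,0],"fingers":0.015},{"offset":[0,0,0.0055],"twist":[0,0,0],"fingers":0.015},{"offset":[0,0,0],"twist":[0,0,0],"fingers":0.015},{"offset":[0,0,0],"twist":[0,0,0],"fingers":0.015},{"offset":[0,0,0],"twist":[0,0,0],"fingers":0.05},{"offset":[0,0,0],"twist":[0,0,0],"fingers":0.05},{"offset":[0,0,0],"twist":[0,0,0],"fingers":0.05},{"offset":[0,0,-0.045],"twist":[0,0,0],"fingers":0.05},{"offset":[0,0,-0.045],"twist":[0,0,0],"fingers":0.055},{"offset":[0,0,0],"twist":[0,0,-6.4],"fingers":0.055},{"offset":[0,0,0],"twist":[0,0,0],"fingers":0.055}]'

```text
time: 36.42
tcp_pos: [0.6487, 0.0537, 0.166]
eef_rot: [0.01, 3.141, 0.0]
wrist_force: [-0.4, -0.5, -0.1]
finger_gap: 0.588
grip_force: 0.0
```

>>> send_rows --moves '[{"offset":[0.0433,0.0317,0],"twist":[0,0,0],"fingers":0.055},{"offset":[0.0433,0.0317,0],"twist":[0,0,0],"fingers":0.055},{"offset":[0.0433,0.0317,0],"twist":[0,0,0],"fingers":0.055},{"offset":[0.0433,0.0317,0],"twist":[0,0,0],"fingers":0.055},{"offset":[0.0433,0.0317,0],"twist":[0,0,0],"fingers":0.055},{"offset":[0,0,0.05],"twist":[0,0,0],"fingers":0.055},{"offset":[0,0,0.04],"twist":[0,0,0],"fingers":0.055},{"offset":[0,0,0],"twist":[0,0,0],"fingers":0.055},{"offset":[0,0,0],"twist":[0,0,0],"fingers":0.055}]'

```text
time: 37.55
tcp_pos: [0.4334, 0.2136, 0.0763]
eef_rot: [0.01, 3.141, 0.0]
wrist_force: [0.4, 0.0, 0.3]
finger_gap: 0.581
grip_force: 0.0
```

```bash
python3 -c "
from h import *
C={n:shot(n) for n in('top','scene')}
for b in [(.4338,.2141,0)]: print(meas(C,BLANK,b))
print('railed',[meas(C,box(.11,.024,.07,.094),b)[1:] for b in((.63,-.105,-.11),(.639,-.0255,-.12),(.6489,.054,-.12))])
goto(.4335,.2142,.005,-.4)"
```

```text
[([0.4329, 0.2144, -0.0127], np.float64(0.533)), ([0.4338, 0.2141, 0.0], np.float64(1.0)), ([0.4329, 0.2144, -0.0127], np.float64(0.065))]
railed [[([0.6295, -0.1055, -0.1248], np.float64(0.13)), ([0.6243, -0.1051, -0.1114], np.float64(0.112))], [([0.6394, -0.0259, -0.1159], np.float64(0.142)), ([0.6354, -0.0257, -0.1055], np.float64(0.109))], [([0.6504, 0.0533, -0.1122], np.float64(0.142)), ([0.6446, 0.0534, -0.1131], np.float64(0.111))]]
twist 0.0 shift tool x 0.0006 y 0.0004 z 0.0720 tilt [0.11 0.07]
```

>>> send_rows --moves '[{"offset":[0,0,0.045],"twist":[0,0,0],"fingers":0.055},{"offset":[0,0,0.0265],"twist":[0,0,0],"fingers":0.055},{"offset":[0,0,0],"twist":[0,0,0],"fingers":0.015},{"offset":[0,0,0],"twist":[0,0,0],"fingers":0.015},{"offset":[0,0,0],"twist":[0,0,0],"fingers":0.015},{"offset":[0,0,0],"twist":[0,0,0],"fingers":0.015},{"offset":[0,0,0],"twist":[0,0,0],"fingers":0.015},{"offset":[0,0,-0.048],"twist":[0,0,0],"fingers":0.015},{"offset":[0,0,-0.048],"twist":[0,0,0],"fingers":0.015},{"offset":[0,0,-0.048],"twist":[0,0,6.4],"fingers":0.015},{"offset":[0,0,0],"twist":[0,0,0],"fingers":0.015}]'

```text
time: 39.02
tcp_pos: [0.4353, 0.2146, 0.1517]
eef_rot: [0.184, 3.129, 0.006]
wrist_force: [0.6, -0.0, 0.3]
finger_gap: 0.252
grip_force: 25.0
```

>>> send_rows --moves '[{"offset":[-0.0465,-0.0108,0],"twist":[0,0,0],"fingers":0.015},{"offset":[-0.0465,-0.0108,0],"twist":[0,0,0],"fingers":0.015},{"offset":[-0.0465,-0.0108,0],"twist":[0,0,0],"fingers":0.015},{"offset":[-0.0465,-0.0108,0],"twist":[0,0,0],"fingers":0.015},{"offset":[-0.0465,-0.0108,0],"twist":[0,0,0],"fingers":0.015},{"offset":[0,0,0.03],"twist":[0,0,0],"fingers":0.015},{"offset":[0,0,0.025],"twist":[0,0,0],"fingers":0.015},{"offset":[0,0,0],"twist":[0,0,0],"fingers":0.015},{"offset":[0,0,0],"twist":[0,0,0],"fingers":0.015}]'

```text
time: 40.15
tcp_pos: [0.6577, 0.1328, 0.0933]
eef_rot: [-0.183, -3.136, -0.0]
wrist_force: [0.1, -0.8, -0.2]
finger_gap: 0.25
grip_force: 25.0
```

Place, release, and withdraw toward the robot for a clear view.

>>> send_rows --moves '[{"offset":[0,0,0.012],"twist":[0,0,0],"fingers":0.015},{"offset":[0,0,0.0055],"twist":[0,0,0],"fingers":0.015},{"offset":[0,0,0],"twist":[0,0,0],"fingers":0.015},{"offset":[0,0,0],"twist":[0,0,0],"fingers":0.015},{"offset":[0,0,0],"twist":[0,0,0],"fingers":0.05},{"offset":[0,0,0],"twist":[0,0,0],"fingers":0.05},{"offset":[0,0,0],"twist":[0,0,0],"fingers":0.05},{"offset":[0,0,-0.05],"twist":[0,0,0],"fingers":0.05},{"offset":[0,0,-0.05],"twist":[0,0,0],"fingers":0.05},{"offset":[0,0,-0.05],"twist":[0,0,0],"fingers":0.05},{"offset":[0.04,0,0],"twist":[0,0,0],"fingers":0.05},{"offset":[0.04,0,0],"twist":[0,0,0],"fingers":0.05}]'

```text
time: 41.65
tcp_pos: [0.5776, 0.1422, 0.2263]
eef_rot: [0.184, 3.135, 0.001]
wrist_force: [-0.1, -0.5, 0.4]
finger_gap: 0.532
grip_force: 0.0
```

>>> send_rows --moves '[{"offset":[0.04,0,0],"twist":[0,0,0],"fingers":0.05},{"offset":[0.04,0,0],"twist":[0,0,0],"fingers":0.05},{"offset":[0,0,0],"twist":[0,0,0],"fingers":0.05},{"offset":[0,0,0],"twist":[0,0,0],"fingers":0.05}]'

```text
time: 42.15
tcp_pos: [0.4998, 0.1513, 0.226]
eef_rot: [0.184, 3.135, 0.001]
wrist_force: [0.4, -0.0, 0.1]
finger_gap: 0.531
grip_force: 0.0
```

```bash
python3 -c "
from h import *
C={n:shot(n) for n in('top','scene')}
print('railed',[meas(C,box(.11,.024,.07,.094),b)[1:] for b in((.63,-.105,-.11),(.639,-.0255,-.12),(.6489,.054,-.12),(.658,.133,-.12))])
print(robot.observe()['tcp_pos'])"; python3 q.py scene 30 120 400 220 2 p6
```

```text
railed [[([0.6292, -0.1051, -0.1218], np.float64(0.132)), ([0.6246, -0.1051, -0.1076], np.float64(0.107))], [([0.6403, -0.026, -0.1169], np.float64(0.139)), ([0.6356, -0.0261, -0.1118], np.float64(0.108))], [([0.6504, 0.0533, -0.1192], np.float64(0.148)), ([0.6446, 0.0534, -0.1094], np.float64(0.11))], [([0.7088, 0.1257, 0.0728], np.float64(0.85)), ([0.6568, 0.1323, -0.1183], np.float64(0.116))]]
[0.50001397 0.15108632 0.22565438]
```

View pics/p6.png

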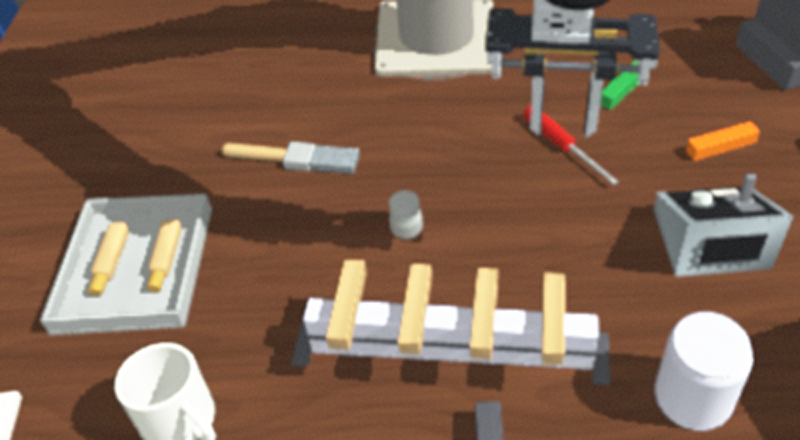

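```bash
python3 -c "
from plant import robot
print(robot.job_done())"
```

```text
the job is handed in; nothing more can be done
None
```

I tested the safety switch (lever dropped, then lifted back up), put both finished handles in the steel tray, laid all four blanks that were there across the rail about 80 mm apart, and handed the job in; the last camera picture shows all of this, but no verdict came back.

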